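# Hand-rest across the stand, blue-rimmed cup held over it

### The arm

A 6-joint arm with a two-finger parallel gripper is mounted at the origin on the work surface. World frame = base frame: x ahead of the robot, y to its left, z up, the work surface at z = 0. Lengths are in m, angles in rad, forces in N, time in s.
With the tool pointing down it reaches from about 0.325 to 0.85 m from the base axis. Payload 15.5 kg.
Tool frame: the origin (TCP) lies at the very end of the fingers, on their centre line; the grasp point (between the pads) lies behind it (env.grasp_offset is the z of the grasp point in the tool frame, in m); z points along the fingers, y is the line along which they close (so a half turn about z gives the same grasp; the last joint's range is limited). The gripper opens to 91 mm and grips with 3 to 60 N. Pads are 32 mm wide; open, the fingers measure 118 mm over their backs; the gripper's body (76 mm by 178 mm) begins 60 mm behind the grasp point.
Start: joints at [-1.431, 0.494, 1.345, -0, 1.302, -0.096], TCP at [0.145, -0.608, 0.214] pointing down, gripper open.
Joint ranges: [-2.91, 2.91], [-0.82, 2.16], [0.22, 2.67], [-1.22, 4.37], [0.12, 2.79], [-3.08, 3.08]. Speed limits (rad/s): [1.89, 1.89, 2.57, 3.01, 3.01, 3.01].

### API

Orientations are given as [roll, pitch, yaw] about the fixed x, y, z axes, in that order (R = Rz(yaw) Ry(pitch) Rx(roll)).
In Python, from cell import env, kinematics, viewer, sign_off, monitor gives the robot as it stands. Calls block until the motion is done:
- env.movep(position, orientation): joint-space move of the TCP to a pose.
- env.move_linear(position, attitude=None, max_speed=0.15, force_limit=None): straight line of the TCP; attitude=None keeps the orientation; max_speed is the mean speed in m/s. With force_limit (N) it stops when the force on the tool has changed by that much, and returns True; else False.
- env.goto_joints(angles): joint-space move.
- env.gripper_to(opening, newtons=None): opening from 0.0 (shut) to 1.0 (fully open); newtons is the grip in N (None keeps the last); returns when the fingers have stopped.
- env.wait(seconds).
- kinematics.inverse_kinematics(position, orientation): joint angles nearest the present ones, or None.
- viewer.read_camera(name): name is "side" or "top" or "wrist"; returns a dict with "frame" (420x560x3 uint8, red, green, blue), "camera_matrix" (3x3 intrinsics, pixels), "R" (3x3) and "t" (3): a world point X has camera coordinates R X + t. Camera axes: x right, y down, z forward; pixel columns grow to the right and rows downward; lengths in m; the calibration is good to about 2 mm. The wrist camera is an equidistant fisheye: a pixel r from the principal point sees the ray r / f radians off the axis. A picture is of the moment at which its call begins. There is no depth.
A pose or a line that the arm cannot do raises env.IKError and nothing moves.
- sign_off(): hands the job in; it is judged then, once.
Readings, each from a call of its own:
- monitor.get_t(): time.
- monitor.get_joints(): joint angles.
- monitor.get_joint_vel(): joint speeds.
- monitor.get_joint_efforts(): joint torques, N m.
- monitor.get_ee_pos(): TCP position.
- monitor.get_tool_rot(): TCP orientation.
- monitor.get_contact_force(): force on the tool from outside, world axes, zero at the start.
- monitor.get_wrist_torque(): the same for the moment, N m.
- monitor.get_width(): opening from 0.0 (shut) to 1.0 (fully open).
- monitor.get_finger_force(): force on a finger pad.
Only numpy, scipy, OpenCV 4.12 (cv2) and the standard library are available. Lean on these libraries where they do the work, as an engineer would, in place of code of your own. Each camera call takes 0.05 s, during which the arm holds its last target. There are 200 camera calls.

### The job

Get ready for painting the foot ring of the blue-rimmed cup: first lay the orange hand-rest bar across the two notched posts of its stand, centred and seated flat in both notches, and let go of it. Then lift the blue-rimmed cup off the ware board and hold it upright and still in the air above the middle of the bar, its foot about 100 mm above the bar, never tipping it over on the way; the program finishes while still holding the cup there. Leave the other two cups and the lidded porcelain box where they stand.

Things in the scene. Friction and masses are not known exactly. Their poses are not given: they have to be found in the camera images.
- bar: Orange hand-rest bar, a rigid straight lath 28 x 240 x 14 mm (x, y, z), about 50 to 80 g, lying flat on the table in front of the robot. Origin: centre of its underside; y runs along its length, z up.
- stand: Fixed pale wooden stand, left or right of the middle: base 90 x 220 x 12 mm (x, y, z), posts at y = +80 and -80 mm, each 60 x 30 mm in plan, 70 mm high from the table to the notch floor. Each notch runs along y, open at top and both ends, 36 mm wide between cheeks 12 mm thick that rise to 80 mm. Nothing between the posts above the base. Origin: centre of the underside, on the table.
- slot_mid (a point): Point on the stand midway between its two notches, at the height of the notch floors (70 mm above the table); axes those of the stand, so y runs from notch to notch. The seated bar has its origin here (its y along this y, either way round) and its top 14 mm above.
- board: Fixed pale plaster ware board 90 x 300 x 12 mm (x, y, z) that carries the three cups in a row along its y, about 105 mm apart, in any order. Origin: centre of the underside, on the table.
- blue_cup: The cup to lift: white straight-sided open porcelain cup with a dark blue rim band (the upper 16 mm), outside diameter 60 mm, height 64 mm, wall 4 mm, about 0.13 to 0.2 kg, standing upright on the ware board. Origin: centre of its underside (foot), z up along its axis.
- white_cup: Bystander: cup of the same shape and size, plain white, on the ware board. Origin: centre of its underside.
- bisque_cup: Bystander: cup of the same shape and size, pinkish unglazed clay, on the ware board. Origin: centre of its underside.
- porcelain_box: Bystander at the back middle: round blue and white lidded box 87 mm across, 54 mm high. Origin: centre of its underside.
Things that resemble listed ones, but are neither listed nor needed, are in the scene too. There is more than one size of the bar; the one meant has the size given above.

How it is judged:
On the way, in this order (a step that is already met when the one before it is completed fails the run):
1. the bar lies seated across both notches, let go, while the blue-rimmed cup still stands on the ware board (z of bar in the frame of slot_mid between -0.004 and 0.004 m and horizontal distance between bar and slot_mid below 0.02 m and angle between the y axis of bar and the y axis of slot_mid, either way round below 0.08 rad and angle between bar's own z axis and vertical below 0.05 rad and contact force between the fingers and bar below 0.1 N and linear speed of bar below 0.02 m/s and height (world z) of blue_cup below 0.016 m), for 0.2 s.
2. the blue-rimmed cup is lifted clear of the ware board by the fingers (height (world z) of blue_cup above 0.035 m and contact force between the fingers and blue_cup above 0.5 N and contact force between blue_cup and board below 0.1 N), for 0.2 s.
At the end, for the whole second after the job is handed in: Bar in both notches (4 mm in height, 20 mm and 0.08 rad in plan, tilt under 0.05 rad), not touched by the fingers; fingers alone hold the blue cup, foot 50-160 mm above the bar, within 30 mm of slot_mid in plan, upright within 0.12 rad, under 20 mm/s and 0.15 rad/s (z of bar in the frame of slot_mid between -0.004 and 0.004 m and horizontal distance between bar and slot_mid below 0.02 m and angle between the y axis of bar and the y axis of slot_mid, either way round below 0.08 rad and angle between bar's own z axis and vertical below 0.05 rad and contact force between each of the fingers, blue_cup and bar below 0.1 N and z of blue_cup in the frame of slot_mid between 0.064 and 0.174 m and horizontal distance between blue_cup and slot_mid below 0.03 m and angle between blue_cup's own z axis and vertical below 0.12 rad and linear speed of blue_cup below 0.02 m/s and angular speed of blue_cup below 0.15 rad/s and contact force between the fingers and blue_cup above 0.5 N and contact force between blue_cup and stand below 0.1 N and contact force between blue_cup and board below 0.1 N and contact force between blue_cup and white_cup below 0.1 N and contact force between blue_cup and bisque_cup below 0.1 N); the arm keeps its last pose, push and grip.
It fails at once if another cup moved by more than 20 mm or the porcelain box by more than 30 mm (distance of any of white_cup, bisque_cup from where it was at the start of the episode above 0.02 m or distance of porcelain_box from where it was at the start of the episode above 0.03 m).
It fails at once if the blue-rimmed cup tipped by more than 0.5 rad (angle between blue_cup's own z axis and vertical above 0.5 rad).
It also fails if it takes over 61 s, if anything falls off the work surface, if the arm or the gripper's body presses on something with over 40 N, if the wrist force passes 120 N, or if a joint passes its speed limit or range.

## Working session

There is one attempt and no reset: what is moved stays moved. The work goes in short steps, each a Python script; the robot and the scene stay as the last script left them, time stands still between calls to the robot, and variables do not carry over. Pictures are saved under pics/ and viewed, at most 10 in all, crops included, and the job is handed in when it is done.

```bash
ls; mkdir -p pics
python3 - <<'E'
from cell import env,viewer,monitor
import cv2,numpy as np,pickle
d={n:viewer.read_camera(n) for n in("top","side")}
pickle.dump(d,open("d.pkl","wb"))
for n in d: cv2.imwrite(f"pics/{n}0.png",d[n]["frame"][:,:,::-1]); print(n,d[n]["camera_matrix"],d[n]["R"],d[n]["t"])
print(env.grasp_offset,monitor.get_tool_rot(),monitor.get_t())
E
```

```text
pics
top [[525.37671901   0.         279.72244313]
 [  0.         525.37671901 212.98368928]
 [  0.           0.           1.        ]] [[ 0.02530131 -0.99952992  0.01731404]
 [-0.99616878 -0.02665897 -0.08328897]
 [ 0.08371139 -0.01514039 -0.99637502]] [-0.017684    0.54051751  1.20026732]
side [[409.45640798   0.         275.149999  ]
 [  0.         409.45640798 205.35144153]
 [  0.           0.           1.        ]] [[-0.79962495 -0.60047823  0.00508257]
 [-0.32459451  0.42509347 -0.84494612]
 [ 0.50521118 -0.67728977 -0.53482729]] [0.4171288  0.20918401 0.91636274]
-0.0188 [-3.14056749e+00 -9.46824911e-05  2.34789855e-01] 0.1
```

View pics/top0.png

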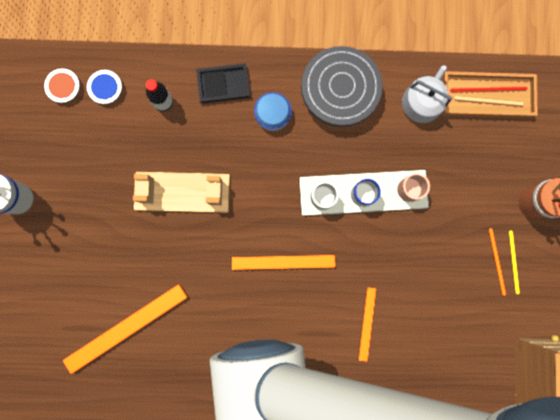

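View pics/side0.png

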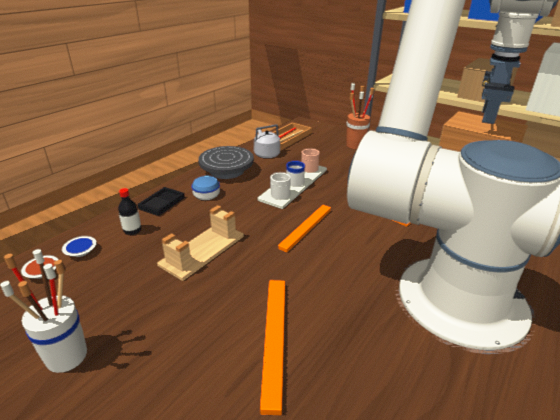

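The top view shows the middle bar at about (283,262), roughly 104 px long, which fits 240 mm. The decoys at (125,328) and (367,324) are longer and shorter. The stand is at (182,192), the blue cup at (367,192), white at (324,196) and bisque at (415,187). The side view agrees. Next I'll measure them.

```bash
cat > h.py <<'E'
import numpy as np,cv2
def ray(c,uv,z):
    K,R,t=c["camera_matrix"],c["R"],c["t"]
    uv=np.atleast_2d(uv).astype(float)
    d=(np.linalg.inv(K)@np.c_[uv,np.ones(len(uv))].T).T@R
    o=-R.T@t
    return o+d*((z-o[2])/d[:,2])[:,None]
def proj(c,X):
    p=(np.atleast_2d(X)@c["R"].T+c["t"])@c["camera_matrix"].T
    return p[:,:2]/p[:,2:]
def blob(f,lo,hi,roi):
    h=cv2.cvtColor(f,cv2.COLOR_RGB2HSV); m=cv2.inRange(h,lo,hi)
    r=np.zeros_like(m); x0,y0,x1,y1=roi; r[y0:y1,x0:x1]=m[y0:y1,x0:x1]
    cs,_=cv2.findContours(r,cv2.RETR_EXTERNAL,cv2.CHAIN_APPROX_NONE)
    return max(cs,key=cv2.contourArea)[:,0,:]
def rect(P):
    c,(w,h),a=cv2.minAreaRect((P[:,:2]*1000).astype(np.float32)); a=np.radians(a)
    if w>h: L,yaw=(w,h),a-np.pi/2
    else: L,yaw=(h,w),a
    return np.array(c)/1000,L,(yaw+np.pi/2)%np.pi-np.pi/2
E
python3 - <<'E'
import pickle;from h import *
d=pickle.load(open("d.pkl","rb"));c=d["top"];f=c["frame"]
b=blob(f,(5,180,120),(20,255,255),(220,245,345,280)); print("bar",rect(ray(c,b,.014)))
s=blob(f,(8,40,140),(28,200,255),(125,160,240,225)); print("stand",rect(ray(c,s,.012)),s.min(0),s.max(0))
u=blob(f,(105,100,40),(135,255,255),(345,170,390,215)); P=ray(c,u,.076)
print("blue",cv2.minEnclosingCircle((P[:,:2]*1000).astype(np.float32)))
w=blob(f,(0,0,120),(179,110,255),(290,160,440,225));print("board",rect(ray(c,w,.012)))
a=cv2.resize(f[160:225,125:240],None,fx=6,fy=6,interpolation=cv2.INTER_CUBIC)
e=cv2.resize(f[160:225,295:435],None,fx=5.6,fy=5.6,interpolation=cv2.INTER_CUBIC)[:200*2]
cv2.imwrite("pics/stand.png",a[:,:,::-1])
E
```

```text
bar (array([ 0.42748999, -0.01457641]), (242.58319091796875, 32.984901428222656), np.float64(0.04700358649502956))
stand (array([0.5795899 , 0.23828616]), (241.9691619873047, 110.42167663574219), np.float64(0.003454942548923423)) [125 170] [229 217]
blue ((590.1128540039062, -196.36874389648438), 29.41217803955078)
board (array([ 0.59676532, -0.20292947]), (309.5452880859375, 95.9692611694336), np.float64(0.08501959519990865))
```

View pics/stand.png

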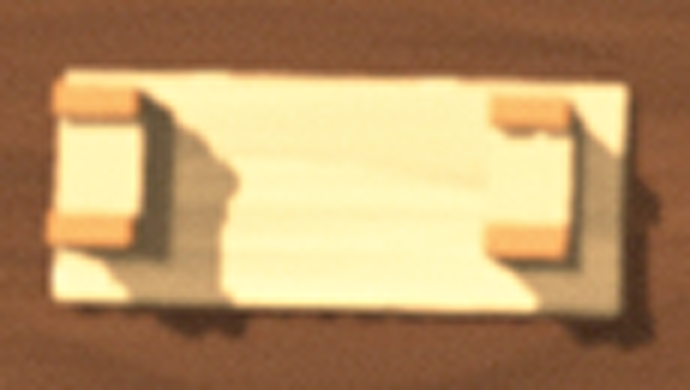

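The crop shows four orange cheek tops, left at about (97,102) and (92,230) and right at (531,112) and (528,243) in crop pixels. They can be found by mask at z=0.080.

```bash
cat >> h.py <<'E'
def cheeks(c,roi=(125,165,235,215)):
    f=c["frame"];h=cv2.cvtColor(f,cv2.COLOR_RGB2HSV);m=cv2.inRange(h,(8,105,170),(17,200,255))
    r=np.zeros_like(m);x0,y0,x1,y1=roi;r[y0:y1,x0:x1]=m[y0:y1,x0:x1]
    n,_,st,ce=cv2.connectedComponentsWithStats(r)
    return [(st[i],ce[i]) for i in range(1,n) if st[i][4]>20]
def standpose(P):
    P=P[:,:2];P=P[np.argsort(P[:,1])];v=P[2:].mean(0)-P[:2].mean(0)
    return P.mean(0),np.arctan2(-v[0],v[1]),np.linalg.norm(v)
E
python3 - <<'E'
import pickle;from h import *
c=pickle.load(open("d.pkl","rb"))["top"]
q=cheeks(c);print(q)
if len(q)==4: print(standpose(ray(c,[e for _,e in q],.08)))
g=lambda L:np.array(L)/6+[124.58,159.58]
print("manual cheeks",standpose(ray(c,g([(97,102),(92,230),(531,112),(528,243)]),.08)))
B=ray(c,g([(65,70),(630,85),(622,318),(52,300)]),.012);print("base",B[:,:2].mean(0),B)
E
```

```text
[(array([133, 171,  21,  22, 116], dtype=int32), array([140.05172414, 177.60344828])), (array([158, 171,  28,   2,  28], dtype=int32), array([171.5       , 171.82142857])), (array([195, 172,  30,   2,  30], dtype=int32), array([209.5, 172.8])), (array([206, 177,  23,  35, 342], dtype=int32), array([218.99415205, 195.40935673])), (array([140, 180,  25,  31, 271], dtype=int32), array([155.70479705, 198.42804428])), (array([132, 185,  17,  18,  85], dtype=int32), array([139.84705882, 197.25882353]))]
manual cheeks (array([0.58506853, 0.22745348]), np.float64(0.0008881174911268708), np.float64(0.16050794306184957))
base [0.58560658 0.2276884 ] [[0.63111322 0.33815812 0.012     ]
 [0.63138464 0.11684264 0.012     ]
 [0.53941445 0.11690669 0.012     ]
 [0.54051403 0.33884616 0.012     ]]
```

The two stand measurements agree: centre (0.585, 0.2275), yaw about 0. Now I'll pick up the bar and hover over the stand.

Run:
```python
from cell import env,viewer,monitor
import cv2,numpy as np
H=np.pi
env.gripper_to(1.0)
a=[H,0,.047+H/2]
env.movep([.427,-.0146,.12],a)
print(env.move_linear([.427,-.0146,.004],None,.1,force_limit=8),monitor.get_ee_pos())
env.gripper_to(0.0,20)
print("w",monitor.get_width()*91,monitor.get_finger_force())
env.move_linear([.427,-.0146,.16],None,.12)
env.move_linear([.585,.2275,.16],[H,0,H/2],.12)
env.move_linear([.585,.2275,.100],None,.08)
print(monitor.get_width()*91,monitor.get_ee_pos(),monitor.get_tool_rot(),monitor.get_t())
import pickle
d={n:viewer.read_camera(n) for n in("top","side","wrist")};pickle.dump(d,open("d2.pkl","wb"))
t=cv2.resize(d["top"]["frame"][140:250,110:260],None,fx=4,fy=4,interpolation=cv2.INTER_CUBIC)
s=cv2.resize(d["side"]["frame"][170:300,140:270],None,fx=3,fy=3)
cv2.imwrite("pics/hov.png",np.hstack([cv2.resize(t,(440,323)),cv2.resize(s,(323,323))])[:,:,::-1])
```

```text
False [ 0.42727666 -0.01464506  0.00438594]
w 27.870933959295225 19.999981820583344
27.99391964578939 [0.58531744 0.22760808 0.10041141] [ 3.14090986e+00 -2.10145198e-04  1.57081925e+00] 9.875
```

View pics/hov.png

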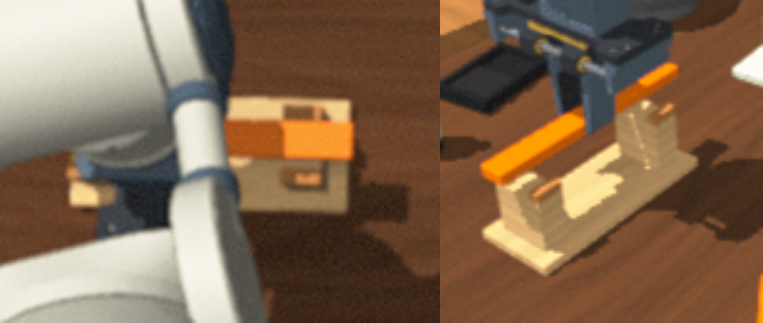

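The bar is level and hovers along the notches. Its right end is at crop (352,140) in the top view, between the two cheeks. I'll check that point numerically, then lower it.

Run:
```python
from cell import env,viewer,monitor
import cv2,numpy as np,pickle
from h import *
c=pickle.load(open("d2.pkl","rb"))["top"]
b=blob(c["frame"],(5,180,150),(20,255,255),(205,170,240,205));P=ray(c,b,.110);print("bar right part",rect(P),P[:,1].min(),"expect end",.2276-.12)
hit=env.move_linear([.585,.2275,.073],None,.04,force_limit=6)
print(hit,monitor.get_ee_pos(),monitor.get_contact_force())
```

```text
bar right part (array([0.58662384, 0.13400267]), (55.34771728515625, 29.520648956298828), np.float64(-0.028546956356777287)) 0.10655447508721475 expect end 0.1076
True [0.58453435 0.22735856 0.07358518] [-0.33832557  0.76133533  3.28471657]
```

Run:
```python
from cell import env,viewer,monitor
import cv2,numpy as np,pickle
from h import *
env.gripper_to(1.0)
env.move_linear([.585,.2275,.22],None,.12)
env.move_linear([.590,-.1964,.22],[np.pi,0,np.pi/2+.085],.2)
c=viewer.read_camera("top");s=viewer.read_camera("side")
b=blob(c["frame"],(5,180,150),(20,255,255),(115,150,245,230));print("bar",rect(ray(c,b,.084)),monitor.get_t(),monitor.get_width())
t=cv2.resize(c["frame"][150:230,110:260],(600,320),interpolation=cv2.INTER_CUBIC)
q=cv2.resize(s["frame"][170:300,140:340],(600,390),interpolation=cv2.INTER_CUBIC)
cv2.imwrite("pics/placed.png",np.vstack([t,q])[:,:,::-1][:600])
# cup: side view ray check
u=blob(s["frame"],(105,100,40),(135,255,255),(283,155,310,182));print(u.mean(0),proj(s,[.590,-.1964,.068]))
```

```text
bar (array([0.58507239, 0.22699707]), (241.43792724609375, 29.651325225830078), np.float64(-0.003208576481327441)) 15.4333 1.0004259715580723
[295.15555556 166.37777778] [[295.02169297 166.85345024]]
```

View pics/placed.png

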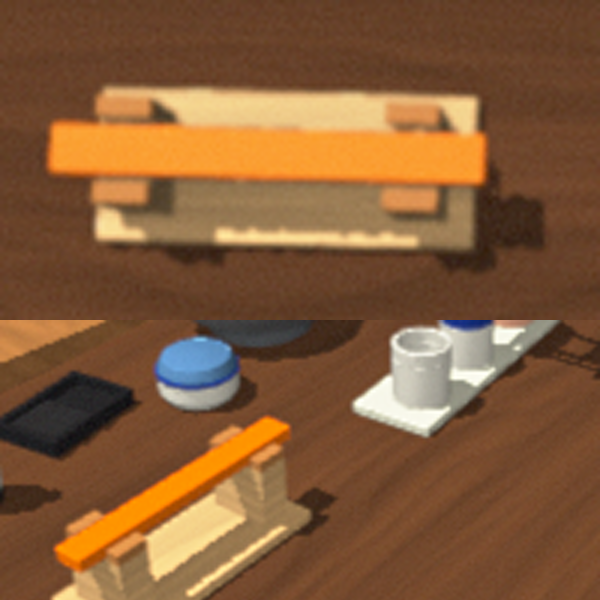

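The bar sits between both pairs of cheeks at (0.585, 0.227), yaw about 0, and it's let go. The cup position also matches in the side view. Now I'll lift the cup.

Run:
```python
from cell import env,viewer,monitor
import cv2,numpy as np
x,y=.590,-.1964
print(env.move_linear([x,y,.12],None,.12),env.move_linear([x,y,.034],None,.06,force_limit=6),monitor.get_ee_pos())
env.gripper_to(0.0,20)
print("w",monitor.get_width()*91,monitor.get_finger_force())
env.move_linear([x,y,.07],None,.05); env.wait(.3)
env.move_linear([x,y,.24],None,.1)
env.move_linear([.585,.2275,.24],[np.pi,0,np.pi/2],.12)
env.move_linear([.585,.2275,.206],None,.05)
env.wait(.7)
print(monitor.get_width()*91,monitor.get_finger_force(),monitor.get_ee_pos(),monitor.get_t())
s=viewer.read_camera("side")["frame"]
cv2.imwrite("pics/end.png",cv2.resize(s[90:300,110:370],(780,600))[:,:,::-1])
```

```text
False False [ 0.5902223  -0.1964861   0.03434066]
w 60.76140055347115 20.000097868032753
60.51463549035358 19.999787576962262 [0.58499202 0.22749943 0.20598679] 26.8083
```

View pics/end.png

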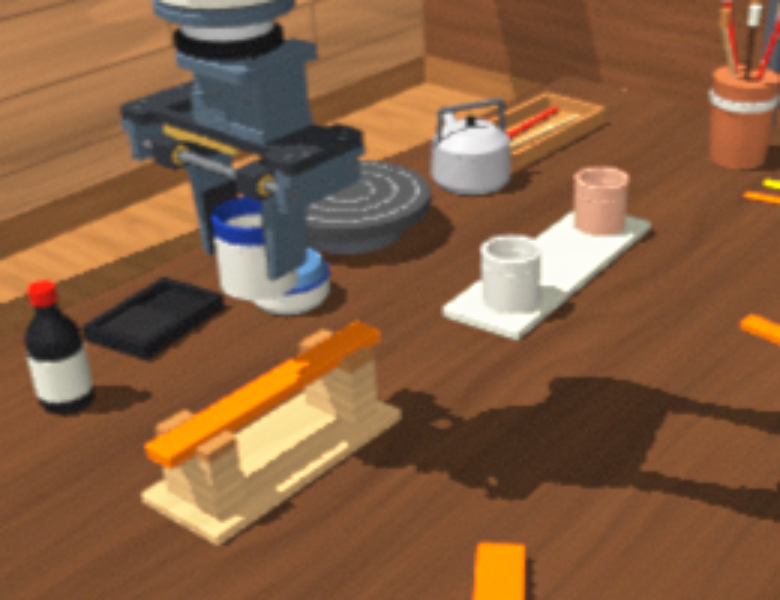

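The cup at crop (250,250) is held upright above the middle of the bar. The bar is still seated and the other two cups are standing on the board.

```bash
python3 -c "
from cell import sign_off
print(sign_off())"
```

```text
the job is handed in; nothing more can be done
None
```

The job is handed in: the orange bar lies let go in both notches, and the gripper is holding the blue-rimmed cup upright about 100 mm above its middle; `sign_off()` returned no verdict.

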